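Thread the vacuum elbow into the clamped port

TASK

Take the barbed elbow out of its rack, set it upright in the mouth of the port held in the vice and thread it in clockwise. Feel for the point where it bites on the seal inside and the resistance to turning rises, turn it a further 30 degrees and stop there, following it down as the thread draws it in and never forcing it; let go and leave the other things alone.

Things in the scene. Friction and masses are not known exactly. Their poses are not given: they have to be found in the camera images.
- elbow_grip (a point): Loose steel elbow, about 0.2 kg, upright in one hole of the white rack: the taller piece, with a flat grip on top and a sideways barb. This point is the grip's centre: a block 34 mm long (own x), 20 mm wide (own y: grip across this), 40 mm tall (20 mm above and below the point). The foot is 80 mm below the point. Barb: along own +x to 56 mm from the axis, 32 mm below the point, 18 mm thick.
- elbow: The same elbow; origin at the centre of its foot, z up, axes as above. In the rack (8.5 mm thick) the foot stands on the bench.
- elbow_pins (a point): Level of the elbow's two thread pins, on its axis, 12 mm above the foot. The pins are round, 6 mm thick, and stick out of the stem along own +y and -y to 22 mm from the axis. The stem is round, 25 mm in diameter, its foot chamfered.
- port: Steel port fixed in a small grey bench vice; origin on the bench under its axis, z up. Cup, 62 mm outside, 50 mm inside, with two helical ramps (two-start right-hand thread) round a bore of 30 mm. Seen from above, each ramp starts 15 degrees clockwise of own +y or -y (top 78, underside 73 mm above the bench) and sinks 0.1 mm per degree for 140 degrees clockwise, leaving two gaps 40 degrees wide.
- port_mouth (a point): On the port's axis at its rim, 80 mm above the bench; axes as the port's. With the pins over the gaps (elbow's x along the port's x or 5 degrees anticlockwise of it, either way round) the elbow drops freely onto a sprung rubber seal inside, 51 to 58 mm above the bench: hidden, differs each time. Turned clockwise it is free until the pins bite under the ramps, about 16 to 73 degrees past own +y and -y.
- port_axis (a point): On the port's axis, 60 mm above the bench. From the bite on, the elbow is drawn down 0.1 mm per degree of clockwise turn against the seal's spring (6 N at first touch, then 3 N per mm), and the turning moment goes on rising. It stays where it is when let go.
- nipple: Bystander: short straight nipple, 45 mm tall, in the rack's other hole, 76 mm from the elbow; origin at its foot.
- beaker: Bystander: glass beaker, 76 mm wide, 95 mm tall; origin at its foot.
- washbottle: Bystander: white bottle, 68 mm wide, 170 mm tall; origin at its foot.
- jar: Bystander: amber jar, 60 mm wide, 75 mm tall; origin at its foot.
- clampring: Bystander: aluminium ring lying flat, 64 mm wide, 12 mm high; origin under its centre.
- spanner: Bystander: open spanner, 150 mm long along own x, lying flat; origin under its middle.
Things that resemble listed ones, but are neither listed nor needed, are in the scene too. What is shaped like the port but blue is not meant.

How it is judged:
On the way:
1. the elbow stands in the port with its pins down in the gaps, not yet tightened (horizontal distance between elbow and port below 0.004 m and z of elbow in the frame of port below 0.0605 m and angle between elbow's own z axis and vertical below 0.08 rad and contact force between elbow and port below 6 N), for 0.1 s.
At the end, for the whole second after the job is handed in: The elbow stands upright in the port (within 4 mm and 0.06 rad), released and at rest, clamped against the seal with 9.5 to 15 N on the ramps, which is what a turn of 30 degrees past the bite gives, give or take about 9 degrees (horizontal distance between elbow and port below 0.004 m and z of elbow in the frame of port below 0.0565 m and angle between elbow's own z axis and vertical below 0.06 rad and contact force between elbow and port between 9.5 and 15 N and linear speed of elbow below 0.01 m/s); the robot touches nothing.
It fails at once if the elbow is forced or jammed against the port, or overtightened (contact force between elbow and port above 28 N).
It fails at once if a bystander (nipple, beaker, white bottle, jar, ring, spanner) is pushed more than 30 mm (distance of any of nipple, beaker, washbottle, jar, clampring, spanner from where it was at the start of the episode above 0.03 m).
It also fails if it takes over 72 s, if anything falls off the work surface, if the arm or the gripper's body presses on something with over 40 N, if the wrist force passes 120 N, or if a joint passes its speed limit or range.

ROBOT

A 7-joint arm with a two-finger parallel gripper is mounted at the origin on the work surface. World frame = base frame: x ahead of the robot, y to its left, z up, the work surface at z = 0. Lengths are in m, angles in rad, forces in N, time in s.
With the tool pointing down it reaches from about 0.4 to 0.85 m from the base axis. Payload 10.4 kg.
Tool frame: the origin (TCP) lies midway between the tips of the shut fingers; the grasp point (between the pads) lies 19 mm behind it (manip.hold_point_z is the distance from the TCP to the grasp point, in m); z points along the fingers, y is the line along which they close (so a half turn about z gives the same grasp; the last joint's range is limited). The gripper opens to 85 mm and grips with 20 to 120 N. Pads are 22 mm wide; open, the fingers measure 114 mm over their backs; the gripper's body (76 mm by 85 mm) begins 54 mm behind the grasp point. The pads swing forward as they close: fully open they stand 13 mm farther back than shut.
Start: joints at [1.313, 0.332, -0.065, 1.46, 0.022, 1.35, -0.088], TCP at [0.145, -0.608, 0.231] pointing down, gripper open.
Joint ranges: [-2.6, 2.6], [-0.5, 2.12], [-1.47, 1.34], [0.16, 2.42], [-1.27, 4.41], [0.06, 2.06], [-2.6, 2.6]. Speed limits (rad/s): [2.22, 2.22, 2.79, 2.79, 3.14, 3.14, 3.14].

INTERFACE

Orientations are given as a unit quaternion [x, y, z, w].
In Python, from workcell import manip, eyes, job gives the robot as it stands.
- The arm moves only by the shell command python3 -m crank 'ROWS' [FORCE]. ROWS is JSON, a list that holds one entry, the list of rows, each a list of 7 numbers: the finger opening in cm, from 0 to 8.54, then the shift along the world's x, y, z in cm, then the turn, a rotation vector about the world's x, y, z in degrees. In form: [[[hand, x, y, z, ax, ay, az], ...]]. A call has 1 to 20 rows; each row shifts and turns the commanded pose from where the row before left it; what a row does not reach is not made up. A row lasts 1/8 s, in which the tool goes at most 62.5 mm and 10.7 degrees, less where a joint would pass 70% of its speed; a pose out of reach is approached as far as the arm can. A call with a gripper value outside its range is refused whole. The fingers move at their own pace and stop on an object; FORCE is the grip in N (left out, the last holds). Time passes only in rows, so rows that do not move let the fingers close. It gives the time, the measured TCP pose, the force, the opening and the grip force at its end, in the units of the state.
- manip.get_obs(): the state, without advancing time (a new reading comes with each control period).
- eyes.camera(name): name is "scene" or "top"; returns (picture, depth): 400x640x3 uint8, red, green, blue; 400x640 float32, m along the optical axis (not along the pixel's ray), 0 where there is no reading.
- eyes.camera_params(name): a dict with "fx", "fy", "cx", "cy" (pixels), "dist" ([k1, k2, p1, p2, k3] as OpenCV has them; the pictures are not rectified), "world_from_camera" (4x4, takes a point from camera to world coordinates). Camera axes: x right, y down, z forward; pixel columns grow to the right and rows downward; lengths in m; the calibration is good to about 2 mm. A picture is of the moment at which its call begins. camera_params takes no time and is no camera call.
- job.hand_in(): hands the job in; it is judged then, once.
The state is a dict: "clock": time; "joint_pos": joint angles; "joint_velocities": joint speeds; "tau": joint torques, N m; "position": TCP position; "ee_rot": TCP orientation; "ft_force": force on the tool from outside, world axes, zero at the start; "torque": the same for the moment, N m; "grip_width": opening from 0.0 (shut) to 1.0 (fully open); "grasp_force": force on a finger pad.
Only numpy, scipy, OpenCV 4.12 (cv2) and the standard library are available. Lean on these libraries where they do the work, as an engineer would, in place of code of your own. Each camera call takes 0.05 s, during which the arm holds its last target. There are 200 camera calls.

## Working session

There is one attempt and no reset: what is moved stays moved. The work goes in short steps, Python scripts to look and compute and a shell command to move; the robot and the scene stay as the last step left them, time stands still between calls to the robot, and variables do not carry over. Pictures are saved under pics/ and viewed, at most 10 in all, crops included, and the job is handed in when it is done.

```bash
mkdir -p pics; ls
cat > h.py <<'E'
import numpy as np,cv2
from workcell import manip,eyes,job
def snap(n,f):
    p,d=eyes.camera(n); np.savez('/tmp/'+f,p=p,d=d); cv2.imwrite(f'pics/{f}.png',p[:,:,::-1]); return p,d
def world(n,u,v,z=None,depth=None):
    c=eyes.camera_params(n);K=np.array([[c['fx'],0,c['cx']],[0,c['fy'],c['cy']],[0,0,1]])
    x,y=cv2.undistortPoints(np.array([[[u,v]]],float),K,np.array(c['dist']))[0,0]
    T=np.array(c['world_from_camera']);r=T[:3,:3]@[x,y,1];o=T[:3,3]
    s=depth if depth is not None else (z-o[2])/r[2]
    return o+s*r
E
python3 - <<'E'
from h import *
snap('top','top0');snap('scene','scene0')
for n in('top','scene'):print(eyes.camera_params(n))
o=manip.get_obs();print(o['clock'],o['position'],o['ee_rot'],o['grip_width'],manip.hold_point_z)
E
```

```text
pics
{'fx': 479.34783379666527, 'fy': 479.34783379666527, 'cx': 320.65227070712217, 'cy': 198.50297466002598, 'dist': array([0.01620074, 0.        , 0.        , 0.        , 0.        ]), 'world_from_camera': array([[ 0.05458489, -0.97765085,  0.20302539,  0.33150275],
       [-0.99850668, -0.05389521,  0.00892838,  0.01341046],
       [ 0.00221326, -0.20320956, -0.97913277,  1.19310353],
       [ 0.        ,  0.        ,  0.        ,  1.        ]])}
{'fx': 444.09861040422317, 'fy': 444.09861040422317, 'cx': 323.51628040894246, 'cy': 208.2644465340571, 'dist': array([0.00645224, 0.        , 0.        , 0.        , 0.        ]), 'world_from_camera': array([[ 0.83330422,  0.38118268, -0.40037964,  1.08444438],
       [ 0.55271872, -0.56099386,  0.61626934, -0.73633252],
       [ 0.01030068, -0.73483716, -0.67816535,  0.95256443],
       [ 0.        ,  0.        ,  0.        ,  1.        ]])}
0.1 [ 0.14533902 -0.60751326  0.23058589] [ 9.93114417e-01  1.17146585e-01 -9.40343902e-05 -6.50978765e-04] 0.9986502179735537 0.0187
```

View pics/top0.png

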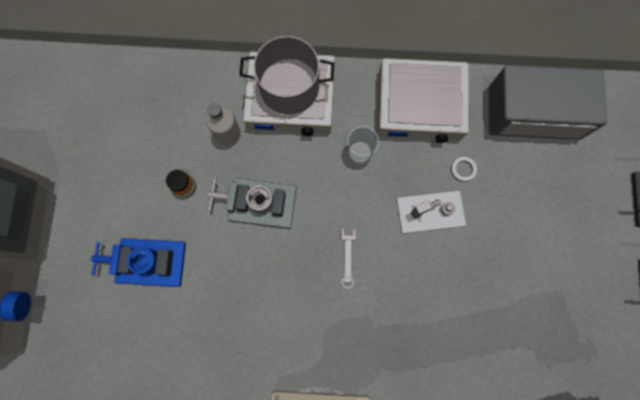

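View pics/scene0.png

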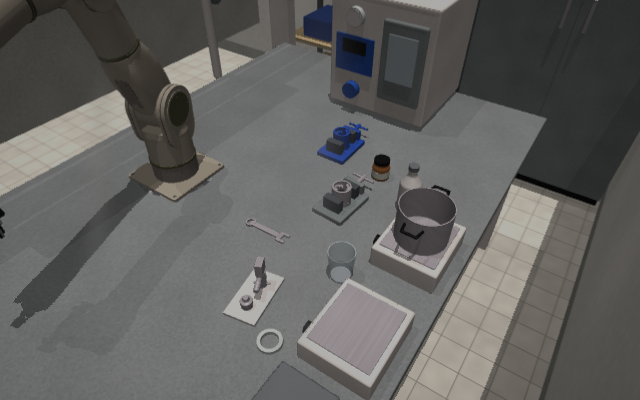

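Top view: the grey-vice port is at (260,198) and a blue lookalike is at (142,262), which is not meant. The elbow is in the rack at about (418,212), with the short nipple at (447,208). I'll confirm both in one enlarged crop.

Run:
```python
from h import *
t=np.load('/tmp/top0.npz');s=np.load('/tmp/scene0.npz')
def c(a,u,v,w,h,k):return cv2.resize(a['p'][v:v+h,u:u+w,::-1],None,fx=k,fy=k,interpolation=cv2.INTER_CUBIC)
A=np.hstack([c(t,395,182,80,60,5),c(t,220,168,80,60,5)])
B=np.hstack([c(s,215,250,80,60,5),c(s,305,165,80,60,5)])
cv2.imwrite('pics/crop.png',np.vstack([A,B]))
```

```text
(no output)
```

View pics/crop.png

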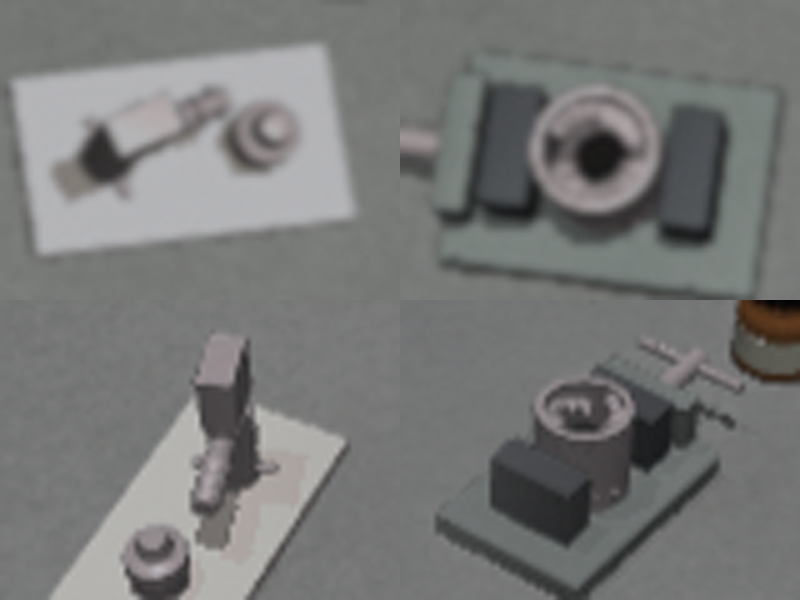

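The crops confirm it. The elbow is the tall piece: grip top at about (423,206) top view, pins at (413,207) and (420,220), barb pointing right to (438,201). The short ringed piece on its right is the nipple. The steel port is centred near (259,198), with dark gaps to the left and right of the bore.

```bash
cat > meas.py <<'E'
from h import *
# average several frames of both cameras
for n in('top','scene'):
    P=[];D=[]
    for i in range(6):
        p,d=eyes.camera(n);P.append(p.astype(float));D.append(np.where(d>0,d,np.nan))
    np.savez('/tmp/avg_'+n,p=np.mean(P,0),d=np.nanmean(D,0))
E
cat > cloud.py <<'E'
from h import *
def cloud(n):
    a=np.load('/tmp/avg_'+n+'.npz');d=a['d'];c=eyes.camera_params(n)
    K=np.array([[c['fx'],0,c['cx']],[0,c['fy'],c['cy']],[0,0,1]])
    v,u=np.mgrid[:400,:640];x=cv2.undistortPoints(np.stack([u,v],-1).reshape(-1,1,2).astype(float),K,np.array(c['dist'])).reshape(400,640,2)
    T=np.array(c['world_from_camera']);X=np.dstack([x*d[...,None],d])
    return X@T[:3,:3].T+T[:3,3],a['p']
E
python3 meas.py
python3 - <<'E'
from cloud import *
np.set_printoptions(precision=4,suppress=True,linewidth=200)
print('grip top',world('top',423.4,206.4,.1),'pins',world('top',413,206.6,.012),world('top',419.6,220,.012),'barb tip',world('top',438,201.4,.05))
print('port',world('top',259.2,198,.08),'scene port',world('scene',305+(584-400)/5,165+(407-300)/5,.08))
print('scene grip top',world('scene',215+222/5,250+(360-300)/5,.1))
for n in('top','scene'):
    W,p=cloud(n)
    g=W[(W[...,2]>.085)&(W[...,2]<.115)&(abs(W[...,0]-.54)<.06)&(np.abs(W[...,1]+.2)<.06)]
    print(n,len(g))
    if len(g)>5:
        r=cv2.minAreaRect((g[:,:2]*1000).astype(np.float32));print(r,g.mean(0))
    pc=world('top',259.2,198,.08)
    g=W[(W[...,2]>.076)&(W[...,2]<.086)&(np.hypot(W[...,0]-pc[0],W[...,1]-pc[1])<.036)]
    print('rim',len(g),g.mean(0),cv2.minEnclosingCircle((g[:,:2]*1000).astype(np.float32)))
    h=W[...,2]; f=W[(np.hypot(W[...,0]-.5,W[...,1])<.05)]; print('bench z',np.nanmedian(f[:,2]))
E
```

```text
grip top [ 0.5526 -0.2157  0.1   ] pins [ 0.5684 -0.2081  0.012 ] [ 0.5353 -0.2251  0.012 ] barb tip [ 0.577  -0.2615  0.05  ]
port [0.5555 0.1691 0.08  ] scene port [0.561  0.1703 0.08  ]
scene grip top [ 0.558  -0.2165  0.1   ]
top 136
((552.65771484375, -215.14828491210938), (19.688499450683594, 33.03264617919922), 27.10555076599121) [ 0.5518 -0.2143  0.0977]
rim 227 [0.5571 0.1707 0.0796] ((557.181396484375, 171.1022186279297), 30.626680374145508)
bench z 0.0005583501954520287
scene 118
((554.3377685546875, -215.02748107910156), (19.90747833251953, 34.278785705566406), 24.737056732177734) [ 0.5567 -0.2174  0.0954]
rim 95 [0.5593 0.1703 0.0786] ((558.970703125, 171.8936767578125), 30.778478622436523)
bench z -0.00048009338981197525meas.py:7: RuntimeWarning: Mean of empty slice
  np.savez('/tmp/avg_'+n,p=np.mean(P,0),d=np.nanmean(D,0))
```

Run:
```python
from cloud import *
np.set_printoptions(precision=1,suppress=True,linewidth=220)
out=[]
for n,c in(('top',(.5572,.1711)),('scene',(.559,.1719))):
    W,p=cloud(n);r=np.hypot(W[...,0]-c[0],W[...,1]-c[1]);a=np.degrees(np.arctan2(W[...,1]-c[1],W[...,0]-c[0]))%360
    m=(r>.016)&(r<.0245)&(W[...,2]>.03)
    z=W[...,2]*1000;I=p.mean(-1)
    print(n,'angle: z / int')
    for k in range(0,360,15):
        q=m&(abs((a-k+180)%360-180)<7.5)
        print(k,q.sum(),np.round(z[q],0)[:8],np.round(I[q],0)[:8])
    # vice base plate / jaws
    for lo,hi in((.035,.07),(.008,.03)):
        g=W[(W[...,2]>lo)&(W[...,2]<hi)&(r>.033)&(r<.09)];R=cv2.minAreaRect((g[:,:2]*1000).astype(np.float32));print('vice',lo,len(g),R)
    # rectified picture at z=.078
    cp=eyes.camera_params(n);K=np.array([[cp['fx'],0,cp['cx']],[0,cp['fy'],cp['cy']],[0,0,1]]);T=np.linalg.inv(np.array(cp['world_from_camera']))
    yy,xx=np.mgrid[-40:40:400j,-40:40:400j]/1000 # image: right=-y, up=+x
    X=np.stack([c[0]-yy,c[1]-xx,0*xx+.076],-1).reshape(-1,3)
    uv=cv2.projectPoints(X,cv2.Rodrigues(T[:3,:3])[0],T[:3,3],K,np.array(cp['dist']))[0].reshape(400,400,2).astype(np.float32)
    out.append(cv2.remap(p.astype(np.float32),uv[...,0],uv[...,1],cv2.INTER_CUBIC))
o=np.clip(np.hstack(out)*1.3,0,255).astype(np.uint8)[:,:,::-1];cv2.imwrite('pics/rect.png',o)
```

```text
top angle: z / int
0 10 [72. 72. 71. 70. 70. 72. 72. 30.] [121. 140. 143. 139. 150. 122. 141. 111.]
15 8 [74. 73. 73. 74. 73. 72. 73. 72.] [124. 137. 141. 142. 139. 138. 120. 117.]
30 9 [74. 75. 72. 73. 75. 73. 74. 32.] [138. 140. 144. 141. 134. 128. 117.  94.]
45 9 [76. 77. 75. 74. 77. 75. 30. 32.] [133. 134. 136. 133. 131. 123.  91.  86.]
60 12 [77. 78. 78. 77. 79. 79. 78. 77.] [131. 132. 136. 136. 129. 139. 134. 120.]
75 7 [75. 79. 32. 32. 32. 31. 31.] [107. 125.  93.  95.  97.  81.  97.]
90 2 [31. 30.] [116. 115.]
105 1 [65.] [125.]
120 8 [65. 65. 66. 66. 66. 66. 65. 65.] [136. 123. 136. 139. 134. 132. 137. 137.]
135 7 [67. 68. 67. 68. 67. 66. 68.] [134. 133. 139. 140. 144. 141. 146.]
150 6 [67. 70. 68. 69. 69. 69.] [148. 144. 152. 150. 145. 148.]
165 7 [69. 71. 70. 69. 70. 78. 71.] [138. 126. 145. 140. 138. 144. 142.]
180 7 [71. 73. 72. 72. 70. 72. 72.] [116. 114. 135. 132. 145. 144. 142.]
195 6 [73. 74. 72. 73. 73. 73.] [120. 123. 133. 134. 140. 144.]
210 6 [75. 76. 74. 75. 76. 74.] [102. 117. 130. 136. 137. 141.]
225 7 [77. 76. 75. 77. 76. 76. 75.] [113. 135. 130. 144. 151. 15
[... 931 characters left out ...]
0 [] []
90 2 [80. 56.] [81. 79.]
105 2 [53. 49.] [69. 64.]
120 4 [64. 64. 63. 62.] [138. 115. 139. 123.]
135 4 [72. 67. 65. 65.] [ 76. 143. 125.  95.]
150 4 [77. 68. 67. 53.] [ 69. 131. 137.  65.]
165 3 [70. 68. 68.] [128. 123.  93.]
180 2 [71. 70.] [108. 101.]
195 1 [72.] [132.]
210 3 [74. 74. 74.] [119. 118. 102.]
225 3 [74. 75. 75.] [137. 130. 122.]
240 2 [76. 74.] [139. 106.]
255 1 [79.] [139.]
270 0 [] []
285 0 [] []
300 0 [] []
315 0 [] []
330 0 [] []
345 0 [] []
vice 0.035 411 ((559.8509521484375, 182.224609375), (136.4320831298828, 68.40350341796875), 85.17030334472656)
vice 0.008 632 ((559.6976318359375, 170.278076171875), (158.09100341796875, 108.68529510498047), 85.52349853515625)
```

View pics/rect.png

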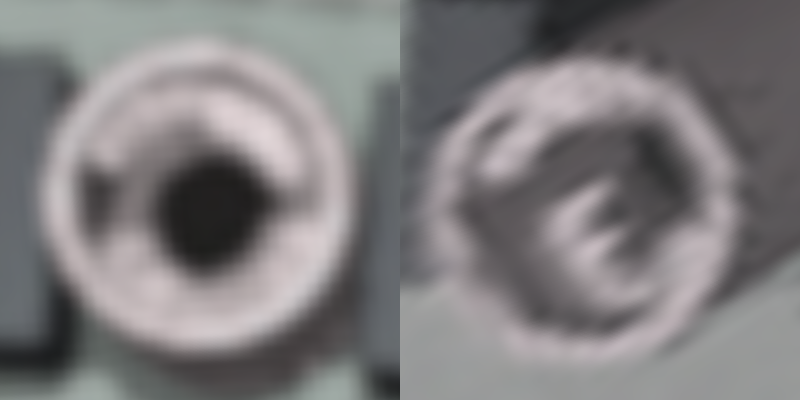

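Port depth gives its own +y at about 85.5° and its own x at about -4.5°; the vice sides agree. The elbow's own x is at about -64° and its grip centre is at (0.5535, -0.215). I'll approach above the elbow, turning +102.5°.

```bash
python3 -m crank '[[[8.5,3.4,3.27,0,0,0,8.5],[8.5,3.4,3.27,0,0,0,8.5],[8.5,3.4,3.27,0,0,0,8.5],[8.5,3.4,3.27,0,0,0,8.5],[8.5,3.4,3.27,0,0,0,8.5],[8.5,3.4,3.27,0,0,0,8.5],[8.5,3.4,3.27,0,0,0,8.5],[8.5,3.4,3.27,0,0,0,8.5],[8.5,3.4,3.27,0,0,0,8.5],[8.5,3.4,3.27,0,0,0,8.5],[8.5,3.4,3.27,0,0,0,8.5],[8.5,3.4,3.27,0,0,0,8.5],[8.5,0,0,0,0,0,0],[8.5,0,0,0,0,0,0]]]' 25
cat > st.py <<'E'
from h import *
from scipy.spatial.transform import Rotation as R
o=manip.get_obs();M=R.from_quat(o['ee_rot']).as_matrix()
print('t',round(o['clock'],2),'p_mm',np.round(np.array(o['position'])*1000,1),'ydir',round(np.degrees(np.arctan2(M[1,1],M[0,1])),1),'z',np.round(M[:,2],4),'F',np.round(o['ft_force'],1),'T',np.round(o['torque'],2),'w',round(float(o['grip_width'])*85.4,1),'g',np.round(o['grasp_force'],1),'j7',round(o['joint_pos'][6],2))
E
python3 st.py
```

```text
clock: 2.45
position: [0.5531, -0.2161, 0.2312]
ee_rot: [0.534, 0.845, -0.0, -0.0]
ft_force: [0.1, -0.7, -0.3]
grip_width: 0.994
grasp_force: 0.0
t 2.45 p_mm [ 553.1 -216.1  231.2] ydir 25.4 z [-4.e-04 -3.e-04 -1.e+00] F [ 0.1 -0.7 -0.3] T [-0.09 -0.03  0.01] w 84.9 g 0.0 j7 0.61
```

```bash
python3 -m crank '[[[8.5,0,0.1,-4,0,0,0.3],[8.5,0,0,-4,0,0,0],[8.5,0,0,-4,0,0,0],[8.5,0,0,-3,0,0,0],[8.5,0,0,-1.7,0,0,0],[8.5,0,0,0,0,0,0],[2.5,0,0,0,0,0,0],[1,0,0,0,0,0,0],[1,0,0,0,0,0,0],[1,0,0,0,0,0,0],[1,0,0,0,0,0,0],[1,0,0,0,0,0,0],[1,0,0,0,0,0,0],[1,0,0,0,0,0,0]]]' 40; python3 st.py
```

```text
clock: 4.2
position: [0.5537, -0.2146, 0.0649]
ee_rot: [0.532, 0.847, -0.0, 0.0]
ft_force: [-0.5, -0.2, 5.7]
grip_width: 0.224
grasp_force: 40.8
t 4.2 p_mm [ 553.7 -214.6   64.9] ydir 25.7 z [ 6.e-04 -4.e-04 -1.e+00] F [-0.5 -0.2  5.7] T [ 0.01  0.42 -0.06] w 19.1 g 40.8 j7 0.54
```

```bash
python3 -m crank '[[[1,0,0,2,0,0,0],[1,0,0,4,0,0,0],[1,0,0,4,0,0,0],[1,0,0,3,0,0,0],[1,0,0,0,0,0,0],[1,0,0,0,0,0,0]]]' 40; python3 st.py
python3 -m crank '[[[1,0.05,3.86,0,0,0,6.2],[1,0.05,3.86,0,0,0,6.2],[1,0.05,3.86,0,0,0,6.2],[1,0.05,3.86,0,0,0,6.2],[1,0.05,3.86,0,0,0,6.2],[1,0.05,3.86,0,0,0,6.2],[1,0.05,3.86,0,0,0,6.2],[1,0.05,3.86,0,0,0,6.2],[1,0.05,3.86,0,0,0,6.2],[1,0.05,3.86,0,0,0,6.2],[1,0,0,0,0,0,0],[1,0,0,0,0,0,0],[1,0,0,0,0,0,0]]]' 40; python3 st.py
python3 - <<'E'
from h import *
t,_=snap('top','top1');s,_=snap('scene','scene1')
def c(a,u,v,w,h,k):return cv2.resize(a[v:v+h,u:u+w,::-1],None,fx=k,fy=k,interpolation=cv2.INTER_CUBIC)
cv2.imwrite('pics/crop1.png',np.hstack([c(t,210,140,100,100,4),c(s,290,110,100,100,4)]))
E
```

```text
clock: 4.95
position: [0.5529, -0.2143, 0.1937]
ee_rot: [0.532, 0.847, -0.0, -0.001]
ft_force: [0.3, -0.6, -2.1]
grip_width: 0.229
grasp_force: 40.1
t 4.95 p_mm [ 552.9 -214.3  193.7] ydir 25.8 z [-1.e-03  3.e-04 -1.e+00] F [ 0.3 -0.6 -2.1] T [ 0.01  0.02 -0.04] w 19.5 g 40.1 j7 0.6
clock: 6.58
position: [0.5586, 0.1703, 0.194]
ee_rot: [0.021, 1.0, -0.0, -0.0]
ft_force: [0.4, -0.8, -1.5]
grip_width: 0.226
grasp_force: 40.0
t 6.58 p_mm [558.6 170.3 194. ] ydir 87.6 z [-4.e-04 -7.e-04 -1.e+00] F [ 0.4 -0.8 -1.5] T [ 0.01 -0.04  0.06] w 19.3 g 40.0 j7 0.92
```

View pics/crop1.png

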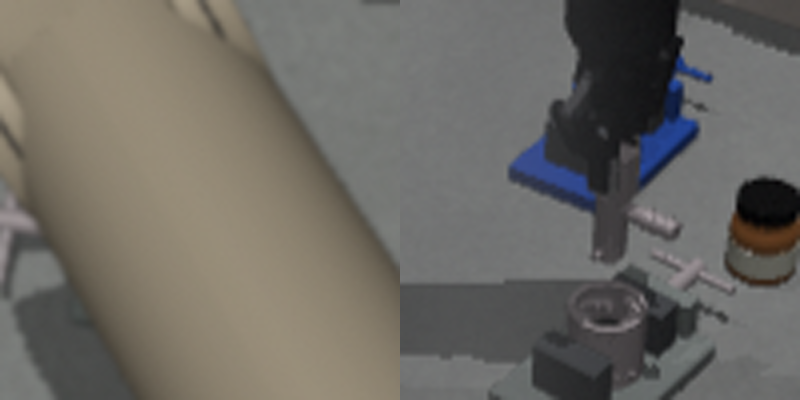

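Top view is blocked by the arm. The scene view shows the elbow hanging upright over the port (foot at about (608,260) in the crop, port rim centre at about (607,307)). I'll fit the stem and cup in the scene depth.

```bash
cat > fit.py <<'E'
from cloud import *
from scipy.optimize import least_squares as LS
import sys,runpy
runpy.run_path('meas.py')
W,p=cloud('scene');dz=float(sys.argv[1])
def cyl(zlo,zhi,c,R,lim,sel=lambda g:True):
    g=W[(W[...,2]>zlo)&(W[...,2]<zhi)&(np.hypot(W[...,0]-c[0],W[...,1]-c[1])<lim)]
    f=LS(lambda q:np.hypot(g[:,0]-q[0],g[:,1]-q[1])-R,c,loss='soft_l1',f_scale=.001)
    return f.x*1000,len(g),np.sqrt(np.mean(f.fun**2))*1000
print('stem',cyl(dz+.017,dz+.037,(.5586,.1703),.0125,.02))
print('cup',cyl(.045,.072,(.558,.171),.031,.034))
print('rimmid',end=' ')
g=W[(W[...,2]>.077)&(W[...,2]<.083)&(np.hypot(W[...,0]-.558,W[...,1]-.171)<.036)]
f=LS(lambda q:np.hypot(g[:,0]-q[0],g[:,1]-q[1])-.028,(.558,.171),loss='soft_l1',f_scale=.001);print(f.x*1000,len(g))
E
python3 fit.py .129 2>/dev/null
```

```text
stem (array([558.46069105, 171.52057943]), 42, np.float64(0.6190843522428903))
cup (array([558.17002365, 167.75350575]), 182, np.float64(6.842780425675212))
rimmid [559.0810945  170.95359531] 81
```

The stem sits within about 0.6 mm of the rim centre, well inside the 2.5 mm clearance. I'll descend to just above the ramps.

```bash
python3 -m crank '[[[1,0.05,0,-2,0,0,0],[1,0,0,-2,0,0,0],[1,0,0,-1.2,0,0,0],[1,0,0,0,0,0,0],[1,0,0,0,0,0,0]]]' 40; python3 st.py
python3 -m crank '[[[1,0,0,-0.3,0,0,0],[1,0,0,-0.3,0,0,0],[1,0,0,0,0,0,0],[1,0,0,0,0,0,0]]]' 40; python3 st.py
```

```text
clock: 7.9
position: [0.5592, 0.1718, 0.1427]
ee_rot: [0.02, 1.0, 0.0, 0.0]
ft_force: [-0.5, -0.6, -1.9]
grip_width: 0.227
grasp_force: 40.0
t 7.9 p_mm [559.2 171.8 142.7] ydir 87.8 z [ 5.e-04  4.e-04 -1.e+00] F [-0.5 -0.6 -1.9] T [-0.05  0.02  0.05] w 19.4 g 40.0 j7 0.89
clock: 8.4
position: [0.559, 0.1715, 0.1364]
ee_rot: [0.02, 1.0, 0.0, 0.0]
ft_force: [-0.2, -0.3, -1.6]
grip_width: 0.229
grasp_force: 40.0
t 8.4 p_mm [559.  171.5 136.4] ydir 87.7 z [ 1.e-04  1.e-04 -1.e+00] F [-0.2 -0.3 -1.6] T [ 0.04 -0.    0.03] w 19.6 g 40.0 j7 0.88
```

```bash
python3 -m crank '[[[1,0,0,-0.2,0,0,0],[1,0,0,-0.2,0,0,0],[1,0,0,0,0,0,0]]]' 40 >/dev/null; python3 st.py
python3 -m crank '[[[1,0,0,-0.2,0,0,0],[1,0,0,-0.2,0,0,0],[1,0,0,0,0,0,0]]]' 40 >/dev/null; python3 st.py
```

```text
t 8.78 p_mm [558.8 171.5 132.1] ydir 87.8 z [-4.e-04  0.e+00 -1.e+00] F [ 0.5  0.1 -2.2] T [ 0.01 -0.02  0.01] w 19.7 g 40.0 j7 0.88
t 9.15 p_mm [558.8 171.5 128.1] ydir 87.8 z [-4.e-04  1.e-04 -1.e+00] F [-0.1  0.4 -2.5] T [ 0.01 -0.01 -0.05] w 19.3 g 40.0 j7 0.88
```

Foot is at about 63 mm with no contact, so the pins are in the gaps. Now I'll go down in small steps to find the seal.

```bash
python3 -m crank '[[[1,0,0,-0.15,0,0,0],[1,0,0,-0.15,0,0,0],[1,0,0,0,0,0,0]]]' 40 >/dev/null; python3 st.py
python3 -m crank '[[[1,0,0,-0.1,0,0,0],[1,0,0,0,0,0,0]]]' 40 >/dev/null; python3 st.py
python3 -m crank '[[[1,0,0,-0.1,0,0,0],[1,0,0,0,0,0,0]]]' 40 >/dev/null; python3 st.py
```

```text
t 9.53 p_mm [558.8 171.5 125.2] ydir 87.8 z [-2.e-04  0.e+00 -1.e+00] F [ 0.3 -0.3 -1. ] T [ 0.04 -0.01 -0.03] w 19.4 g 40.0 j7 0.88
t 9.78 p_mm [558.9 171.5 124.3] ydir 87.7 z [-1.e-04  0.e+00 -1.e+00] F [-0.4  1.  -3. ] T [-0.    0.02  0.02] w 19.4 g 40.0 j7 0.88
t 10.03 p_mm [558.9 171.5 123.3] ydir 87.8 z [-1.e-04  0.e+00 -1.e+00] F [-0.7  1.1 -2.1] T [ 0.07  0.04 -0.03] w 19.8 g 40.0 j7 0.87
```

```bash
for i in 1; do python3 -m crank '[[[1,0,0,-0.07,0,0,0],[1,0,0,0,0,0,0]]]' 40 >/dev/null; python3 st.py
python3 -m crank '[[[1,0,0,-0.07,0,0,0],[1,0,0,0,0,0,0]]]' 40 >/dev/null; python3 st.py
python3 -m crank '[[[1,0,0,-0.07,0,0,0],[1,0,0,0,0,0,0]]]' 40 >/dev/null; python3 st.py; done
```

```text
t 10.28 p_mm [558.9 171.5 122.6] ydir 87.8 z [-1.e-04  1.e-04 -1.e+00] F [ 0.5  0.  -0.7] T [0.   0.02 0.  ] w 19.6 g 40.0 j7 0.87
t 10.53 p_mm [558.9 171.5 121.9] ydir 87.8 z [-1.e-04  0.e+00 -1.e+00] F [ 0.2 -0.1 -2.6] T [ 0.04 -0.03  0.03] w 19.4 g 40.0 j7 0.87
t 10.78 p_mm [558.9 171.5 121.2] ydir 87.8 z [-1.e-04  1.e-04 -1.e+00] F [-0.6 -0.3 -1. ] T [0.01 0.02 0.05] w 19.1 g 40.0 j7 0.87
```

```bash
python3 -m crank '[[[1,0,0,-0.07,0,0,0],[1,0,0,0,0,0,0]]]' 40 >/dev/null; python3 st.py
python3 -m crank '[[[1,0,0,-0.07,0,0,0],[1,0,0,0,0,0,0]]]' 40 >/dev/null; python3 st.py
python3 -m crank '[[[1,0,0,-0.07,0,0,0],[1,0,0,0,0,0,0]]]' 40 >/dev/null; python3 st.py
```

```text
t 11.03 p_mm [558.9 171.5 120.5] ydir 87.8 z [-1.e-04  1.e-04 -1.e+00] F [-1.   0.2 -1. ] T [ 0.03 -0.03 -0.01] w 19.6 g 40.0 j7 0.87
t 11.28 p_mm [559.  171.6 120.1] ydir 87.8 z [ 3.e-04  1.e-04 -1.e+00] F [-1.7  0.3  1.5] T [-0.11  0.18  0.02] w 19.4 g 40.4 j7 0.87
t 11.53 p_mm [559.1 171.6 119.5] ydir 87.7 z [ 5.e-04  1.e-04 -1.e+00] F [-0.9 -1.3  4.7] T [-0.28  0.43 -0.02] w 19.5 g 41.0 j7 0.87
```

The seal was touched at TCP z of about 120.2 mm (foot about 55.2 mm). I'll ease off to a light touch and start turning clockwise, averaging the readings.

```bash
cat > av.py <<'E'
from h import *
from scipy.spatial.transform import Rotation as R
L=[]
for i in range(4):
    o=manip.get_obs();M=R.from_quat(o['ee_rot']).as_matrix()
    L.append(np.r_[np.array(o['position'])*1000,np.degrees(np.arctan2(M[1,1],M[0,1])),o['ft_force'],o['torque']])
    if i<3: eyes.camera('scene')
m=np.mean(L,0)
print('t %.2f p %s yaw %.1f F %s T %s'%(o['clock'],np.round(m[:3],2),m[3],np.round(m[4:7],1),np.round(m[7:],3)),'w',round(float(o['grip_width'])*85.4,1),'g',round(float(np.mean(o['grasp_force'])),1))
E
python3 -m crank '[[[1,0,0,0.05,0,0,0],[1,0,0,0,0,0,0]]]' 40 >/dev/null; python3 av.py
python3 -m crank '[[[1,0,0,0,0,0,-5],[1,0,0,0,0,0,-5],[1,0,0,0,0,0,0]]]' 40 >/dev/null; python3 av.py
```

```text
t 11.93 p [559.04 171.56 119.74] yaw 87.8 F [-0.9 -0.6  4.2] T [-0.181  0.242 -0.013] w 19.4 g 40.9
t 12.45 p [559.12 171.72 119.77] yaw 77.8 F [-0.1 -0.   4. ] T [ 0.066 -0.037 -0.005] w 20.2 g 41.0
```

```bash
python3 -m crank '[[[1,0,0,0.03,0,0,-5],[1,0,0,0,0,0,-5],[1,0,0,0,0,0,0]]]' 40 >/dev/null; python3 av.py
python3 -m crank '[[[1,0,0,0,0,0,-4],[1,0,0,0,0,0,0]]]' 40 >/dev/null; python3 av.py
python3 -m crank '[[[1,0,0,0,0,0,-4],[1,0,0,0,0,0,0]]]' 40 >/dev/null; python3 av.py
```

```text
t 12.97 p [558.97 171.61 119.95] yaw 67.9 F [0.7 0.2 4.1] T [ 0.092 -0.047 -0.015] w 19.5 g 40.9
t 13.38 p [558.93 171.54 119.93] yaw 63.9 F [0.  0.2 4. ] T [ 0.059 -0.011  0.001] w 19.5 g 40.9
t 13.78 p [558.9  171.52 119.93] yaw 59.9 F [0.  0.2 3.6] T [ 0.073  0.033 -0.032] w 18.9 g 40.9
```

```bash
python3 -m crank '[[[1,0,0,0,0,0,-3],[1,0,0,0,0,0,0]]]' 40 >/dev/null; python3 av.py
python3 -m crank '[[[1,0,0,0,0,0,-3],[1,0,0,0,0,0,0]]]' 40 >/dev/null; python3 av.py
python3 -m crank '[[[1,0,0,0,0,0,-3],[1,0,0,0,0,0,0]]]' 40 >/dev/null; python3 av.py
```

```text
t 14.18 p [558.9  171.51 119.93] yaw 56.8 F [-0.3 -0.1  3.6] T [ 0.034  0.034 -0.003] w 19.5 g 40.8
t 14.57 p [558.9  171.53 119.93] yaw 53.8 F [0.  0.1 3.8] T [ 0.012  0.024 -0.017] w 19.3 g 40.8
t 14.97 p [558.92 171.51 119.94] yaw 50.8 F [-0.1 -0.2  3.9] T [ 0.052  0.044 -0.007] w 19.4 g 40.8
```

```bash
python3 -m crank '[[[1,0,0,0,0,0,-3],[1,0,0,0,0,0,0]]]' 40 >/dev/null; python3 av.py
python3 -m crank '[[[1,0,0,0,0,0,-3],[1,0,0,0,0,0,0]]]' 40 >/dev/null; python3 av.py
python3 -m crank '[[[1,0,0,0,0,0,-3],[1,0,0,0,0,0,0]]]' 40 >/dev/null; python3 av.py
```

```text
t 15.38 p [558.93 171.53 119.94] yaw 47.8 F [-0.4  0.3  3.8] T [0.028 0.047 0.008] w 19.7 g 40.8
t 15.78 p [558.87 171.57 119.87] yaw 44.8 F [0.  0.5 2.3] T [ 0.128  0.005 -0.001] w 19.4 g 40.7
t 16.18 p [558.72 171.68 119.77] yaw 41.8 F [-0.4  1.4  0.8] T [ 0.323  0.15  -0.007] w 19.4 g 40.5
```

The bite shows at a yaw of about 47.5°: push-back drops and the elbow is drawn down. The target is a yaw of about 18°, following down 0.1 mm per degree.

```bash
python3 -m crank '[[[1,0,0,-0.03,0,0,-3],[1,0,0,0,0,0,0]]]' 40 >/dev/null; python3 av.py
python3 -m crank '[[[1,0,0,-0.03,0,0,-3],[1,0,0,0,0,0,0]]]' 40 >/dev/null; python3 av.py
```

```text
t 16.57 p [558.67 171.76 119.53] yaw 38.8 F [-1.6  2.2  1.4] T [ 0.558  0.425 -0.003] w 19.2 g 40.5
t 16.98 p [558.67 171.85 119.27] yaw 35.8 F [-2.4  3.2  1.3] T [0.826 0.713 0.013] w 19.2 g 40.5
```

A sideways load of about 4 N is building up, so the hand is slightly off the port's axis. I'll yield in its direction before turning further.

```bash
python3 -m crank '[[[1,-0.03,0.04,0,0,0,0],[1,0,0,0,0,0,0],[1,0,0,0,0,0,0]]]' 40 >/dev/null; python3 av.py
```

```text
t 17.50 p [558.6  171.91 119.29] yaw 35.8 F [-2.4  2.5  0.7] T [0.715 0.533 0.017] w 19.6 g 40.5
```

```bash
python3 -m crank '[[[1,-0.06,0.06,0,0,0,0],[1,0,0,0,0,0,0],[1,0,0,0,0,0,0]]]' 40 >/dev/null; python3 av.py
```

```text
t 18.02 p [558.37 172.16 119.36] yaw 35.7 F [ 1.5  0.9 -0.9] T [ 0.134 -0.364  0.013] w 19.4 g 40.2
```

```bash
python3 -m crank '[[[1,0,0,-0.05,0,0,-3],[1,0,0,0,0,0,0]]]' 40 >/dev/null; python3 av.py
python3 -m crank '[[[1,0,0,-0.03,0,0,-3],[1,0,0,0,0,0,0]]]' 40 >/dev/null; python3 av.py
```

```text
t 18.43 p [558.15 172.43 119.02] yaw 32.8 F [0.4 0.4 1.5] T [ 0.102 -0.07  -0.056] w 19.4 g 40.6
t 18.82 p [558.13 172.48 118.71] yaw 29.8 F [-0.3  0.1  3.4] T [-0.015  0.003  0.004] w 19.4 g 40.8
```

```bash
python3 -m crank '[[[1,0,0,0,0,0,-2],[1,0,0,0,0,0,0]]]' 40 >/dev/null; python3 av.py
python3 -m crank '[[[1,0,0,0,0,0,-2],[1,0,0,0,0,0,0]]]' 40 >/dev/null; python3 av.py
```

```text
t 19.23 p [558.07 172.51 118.55] yaw 27.8 F [ 0.2 -0.1  3.3] T [-0.037 -0.138  0.002] w 19.5 g 40.7
t 19.62 p [558.02 172.49 118.42] yaw 25.7 F [ 0.9 -0.3  0.3] T [ 0.043 -0.354  0.019] w 19.3 g 40.5
```

Ramp engaged, with sideways loads gone after recentring. The 1.3 mm off-axis shift explains one pin biting about 4° early. Correcting for it, and using drop against yaw, puts the true bite near 43.5°, so I'll stop at about 14.5°.

```bash
python3 -m crank '[[[1,0,0,-0.03,0,0,-3],[1,0,0,0,0,0,0]]]' 40 >/dev/null; python3 av.py
python3 -m crank '[[[1,0,0,-0.03,0,0,-3],[1,0,0,0,0,0,0]]]' 40 >/dev/null; python3 av.py
python3 -m crank '[[[1,0,0,-0.03,0,0,-3],[1,0,0,0,0,0,0]]]' 40 >/dev/null; python3 av.py
```

```text
t 20.02 p [557.99 172.48 118.14] yaw 22.8 F [0.9 0.2 0.6] T [ 0.002 -0.335 -0.036] w 19.9 g 40.4
t 20.43 p [557.94 172.5  117.87] yaw 19.8 F [0.9 0.1 0.2] T [-0.037 -0.23  -0.017] w 19.1 g 40.4
t 20.82 p [557.94 172.48 117.55] yaw 16.8 F [ 0.8 -0.3  0.3] T [-0.053 -0.213 -0.007] w 19.4 g 40.4
```

```bash
python3 -m crank '[[[1,0,0,-0.02,0,0,-2.2],[1,0,0,0,0,0,0],[1,0,0,0,0,0,0]]]' 40 >/dev/null; python3 av.py
python3 -m crank '[[[3,0,0,0,0,0,0],[5,0,0,0,0,0,0],[8,0,0,0,0,0,0],[8,0,0,0,0,0,0],[8,0,0,0,0,0,0],[8,0,0,0,0,0,0]]]' 40 >/dev/null; python3 av.py
python3 - <<'E'
from h import *
s,_=snap('scene','scene2')
cv2.imwrite('pics/crop2.png',cv2.resize(s[110:210,290:390,::-1],None,fx=5,fy=5,interpolation=cv2.INTER_CUBIC))
E
```

```text
t 21.35 p [557.95 172.51 117.36] yaw 14.6 F [ 0.3 -0.4  0.1] T [-0.13  -0.12   0.037] w 19.3 g 40.3
t 22.25 p [558.01 172.52 117.42] yaw 14.6 F [-0.2  0.4  0.1] T [ 0.015 -0.014  0.001] w 80.0 g 0.0
```

View pics/crop2.png

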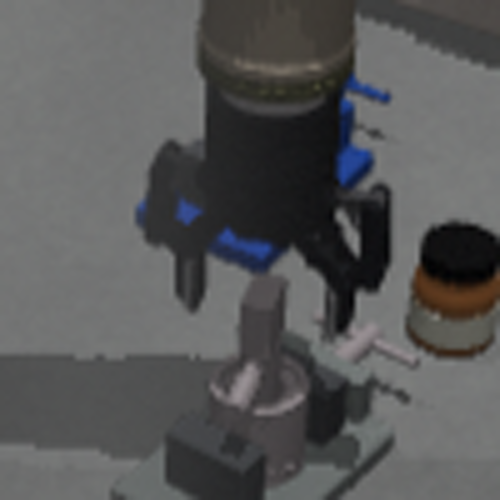

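The elbow stands upright in the port (grip at about (263,300) in the crop) with the fingers open and clear of it. I'll retreat upward and check its yaw in both cameras.

```bash
python3 -m crank '[[[8.5,0,0,3,0,0,0],[8.5,0,0,5,0,0,0],[8.5,0,0,5,0,0,0],[8.5,-1,-5,0,0,0,0],[8.5,-1,-5,0,0,0,0],[8.5,-1,-5,0,0,0,0],[8.5,-1,-5,0,0,0,0],[8.5,-1,-5,0,0,0,0],[8.5,0,-5,0,0,0,0],[8.5,0,0,0,0,0,0],[8.5,0,0,0,0,0,0]]]' 40 >/dev/null; python3 st.py
python3 meas.py 2>/dev/null
python3 - <<'E'
from cloud import *
for n in('top','scene'):
    W,p=cloud(n)
    g=W[(W[...,2]>.141)&(W[...,2]<.165)&(abs(W[...,0]-.558)<.03)&(np.abs(W[...,1]-.172)<.03)]
    print(n,len(g),cv2.minAreaRect((g[:,:2]*1000).astype(np.float32)),g.mean(0)*1000,np.median(g[:,2]))
    if n=='top':cv2.imwrite('pics/crop3.png',cv2.resize(p[150:230,210:310,::-1],None,fx=5,fy=5))
E
```

```text
t 23.68 p_mm [ 508.1 -126.8  247.5] ydir 14.6 z [ 2.e-04  5.e-04 -1.e+00] F [-0.1  1.2  0.8] T [ 0.04  0.01 -0.07] w 85.0 g 0.0 j7 0.36
top 148 ((557.2586669921875, 171.0048370361328), (19.944726943969727, 33.953147888183594), 15.43445873260498) [556.53088803 170.66353947 150.1626907 ] 0.15054962249351134
scene 63 ((559.2228393554688, 171.69789123535156), (19.2597599029541, 33.87007141113281), 14.363332748413086) [560.85170718 167.8899616  148.44167784] 0.14933985949509831[ WARN:0@0.309] global loadsave.cpp:1063 imwrite_ Unsupported depth image for selected encoder is fallbacked to CV_8U.
```

View pics/crop3.png

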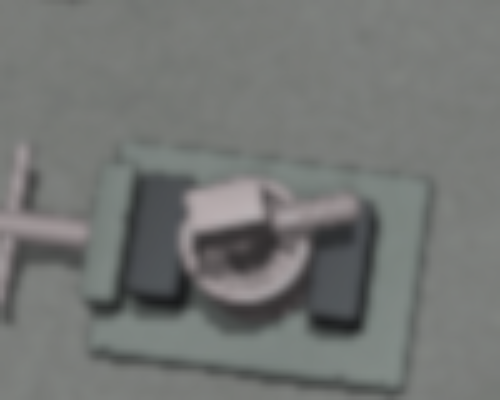

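The yaw held at about 15°, and the elbow is upright and centred on the port. The depth implied by the ramp (foot about 52.4 mm against seal contact at about 55.2 mm) gives roughly 28 to 29° past the bite. I'm handing it in.

```bash
python3 -c "
from workcell import job;print(job.hand_in())"
```

```text
the job is handed in; nothing more can be done
None
```

The elbow is threaded into the port by my estimate 28–29° past the bite, released, upright and centred, and the job is handed in; no verdict came back, the bite angle is inferred (the moment showed no clear rise), and the bystanders were not re-measured.

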